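# Set and wedge-lock the stop bar of a slat jig

## Robot

A 7-joint arm with a two-finger parallel gripper is mounted at the origin on the work surface. World frame = base frame: x ahead of the robot, y to its left, z up, the work surface at z = 0. Lengths are in m, angles in degrees, forces in N, time in s.
With the tool pointing down it reaches from about 0.425 to 0.95 m from the base axis. Payload 4.7 kg.
Tool frame: the origin (TCP) lies at the very end of the fingers, on their centre line; the grasp point (between the pads) lies 19 mm behind it; z points along the fingers, y is the direction in which the jaws open and shut (so a half turn about z gives the same grasp; the last joint's range is limited). The gripper opens to 85 mm and grips with 20 to 120 N. Pads are 22 mm wide; open, the fingers measure 114 mm over their backs; the gripper's body (76 mm by 85 mm) begins 54 mm behind the grasp point. The pads swing forward as they close: fully open they stand 13 mm farther back than shut.
Start: joints at [65.495, 26.849, -2.785, 87.806, 1.381, 65.374, -4.715], TCP at [0.262, -0.622, 0.231] pointing down, gripper open.
Joint ranges: [-148.3, 148.3], [-19.14, 114.17], [-79.39, 73.82], [5.75, 140.21], [-59.74, 239.74], [12.07, 113.84], [-152.46, 152.46]. Speed limits (degrees/s): [147.25, 147.25, 180, 180, 180, 180, 180].

## Interface

Orientations are given as a 3x3 rotation matrix whose columns are the frame's x, y, z axes.
In Python, from bench import telemetry, viewer, job gives the robot as it stands.
- The arm moves only by the shell command python3 -m pendant 'ROWS' [OPENING] [FORCE]. ROWS is JSON, a list of rows, each a list of 6 numbers: the shift along the world's x, y, z scaled (see below), then the turn, a rotation vector about the world's x, y, z scaled (see below). A call has 1 to 20 rows; each row is the pose to reach, as a shift and turn from the pose commanded when the call began, turning the shorter way round; what a row does not reach only later rows make up. The controller multiplies each number of a shift by 0.8 m and each number of a turn by pi rad. A row lasts 1/12 s, in which the tool goes at most 41.7 mm and 7.16 degrees, less where a joint would pass 70% of its speed; a pose out of reach is approached as far as the arm can. A call with a number of a shift or a turn outside -1 to 1 is refused whole. A call with a gripper value outside its range is refused whole. OPENING is the opening, from 0 (shut) to 1 (fully open), set as the call begins (- or left out, the last holds). The fingers move at their own pace and stop on an object; FORCE is the grip in N (left out, the last holds). Time passes only in rows, so rows that repeat a pose let the fingers close. It gives the time, the measured TCP pose, the force and the opening at its end, in the units of the state.
- telemetry.sense(): the state, without advancing time (a new reading comes with each control period).
- viewer.snapshot(name): name is "scene" or "top" or "wrist"; returns (picture, depth): 400x640x3 uint8, blue, green, red; 400x640 float32, m along the optical axis (not along the pixel's ray), 0 where there is no reading.
- viewer.camera_info(name): a dict with "intrinsics" (3x3 intrinsics, pixels), "distortion" ([k1, k2, p1, p2, k3] as OpenCV has them; the pictures are not rectified), "extrinsics" (4x4, takes a point from camera to world coordinates). Camera axes: x right, y down, z forward; pixel columns grow to the right and rows downward; lengths in m; the calibration is good to about 2 mm. A picture is of the moment at which its call begins: read the wrist's pose just before it. camera_info takes no time and is no camera call; for the wrist camera it gives the pose at the moment of the call.
- job.hand_in(): hands the job in, once; it reports no verdict.
The state is a dict: "time": time; "joints": joint angles; "joint_vel": joint speeds; "effort": joint torques, N m; "tool_pos": TCP position; "ee_rot": TCP orientation; "force": force on the tool from outside, world axes, zero at the start; "torque": the same for the moment, N m; "opening": finger opening in m.
Only numpy, scipy, OpenCV 4.12 (cv2) and the standard library are available. Lean on these libraries where they do the work, as an engineer would, in place of code of your own. Each camera call takes 0.05 s, during which the arm holds its last target.

## Task

In the green slat jig, slide the steel stop bar by its knob until it has gently pushed the loose wooden slat squarely home against the fence. Then slide the thumb wedge along its ramp until it jams the bar fast, with a firm thumb push of about 12 N and without crushing its leather facing, and let go. Leave the jar, the spool and the bundle of slats alone.

Things in the scene. Friction and masses are not known exactly. Their poses are not given: they have to be found in the camera images.
- jig: fixed jig: dark steel bed 240 x 320 mm, 12 mm thick, flat on the bench, with green fence, guide rail and ramp block. Origin: underside of the bed, z up. Its +y axis points along the stop bar's travel towards the fence; the fence runs along its x, face at y = +130 mm of the jig frame, top 38 mm above the bench.
- bar: steel T-shaped stop bar, 20 mm high, underside 13 mm above the bench. Captive: slides only along the jig's y (60 mm in all), needs about 3 N, stays where left. Origin: centre of the crosshead's 140 mm wide front face (meets the slat), at the underside; axes as the jig's. The 28 mm wide stem runs 221 mm back (-y). With the slat home, the origin is at y = +90 mm in the jig frame.
- bar_knob (a point): grip point of the round wooden knob, 20 mm in diameter, upright on the bar's stem 200 mm behind (-y) its front face; this point is 58 mm above the bench, the knob reaches from 47 to 77 mm, on a 12 mm post. Free space all round it.
- wedge: captive steel thumb wedge, 80 mm long, 22 mm high, 16 to 28 mm thick, between the stem's +x side and the ramp block; top 35 mm above the bench. Slides only along the ramp: the jig's +y turned 8.13 degrees (atan 1/7) counter-clockwise seen from above, by (-0.141, +0.990) in the jig's x, y; 62 mm in all. Origin: middle of the side facing the bar, at the underside; axes as the jig's.
- wedge_face (a point): nominal middle of the wedge's leather-faced side towards the bar. The facing's thickness differs by up to 1.4 mm either way from jig to jig, so it meets the bar after 5 to 40 mm of sliding (2 N): feel for it. From first touch the push along the ramp rises over a few mm; 12 N leaves some 12 N on the facing; under 8 N is too little. It crushes above 35 N (push over 23 N). It holds when let go.
- wedge_tab (a point): grip point of the wedge's upright wooden thumb tab, at 58 mm above the bench; the tab measures 14 mm along the jig's y, 24 mm along x and reaches from 35 to 75 mm above the bench; it stands on the middle of the wedge, 16 mm to +x of the wedge's origin. Free for fingers on its +y and -y sides.
- slat: loose wooden slat, 160 mm long (its x), 40 mm wide (its y), 14 mm thick, lying on the bed (12 mm above the bench) between bar and fence, a little askew. Origin: centre of its underside; home on the fence at y = +110 mm in the jig frame.
- jar: bystander: closed white plastic jar, 68 mm across, 95 mm high, upright; origin under its centre
- spool: bystander: wooden spool, 52 mm across, 55 mm high, upright; origin under its centre
- bundle: bystander: tied bundle of six wooden slats, 75 x 155 x 40 mm; origin under its centre
Mind the look-alikes: they are no part of the job. Of the things like the slat, leave any that is turquoise; of the rest the larger one is meant.

How it is judged (in metres and radians):
On the way, in this order (a step that is already met when the one before it is completed fails the run):
1. the bar has pushed the slat home against the fence (bar and slat within 2 mm of home, slat square within 0.03 rad) (y of bar in the frame of jig above 0.088 m and y of slat in the frame of jig above 0.108 m and angle between the x axis of slat and the x axis of jig, either way round below 0.03 rad), for 0.2 s.
2. the wedge bears on the bar with more than 8 N (contact force between wedge and bar above 8 N), for 0.2 s.
At the end, for the whole second after the job is handed in: With the robot clear, the slat lies flat against the fence (within 2 mm, square within 0.03 rad), the bar's face is against it (within 2 mm), and the wedge stays jammed, still bearing on the bar with more than 8 N; bar and wedge at rest (all of step 1 and z of slat in the frame of jig below 0.015 m and contact force between wedge and bar above 8 N and linear speed of each of bar, wedge below 0.01 m/s); the robot touches nothing.
It fails at once if the wedge was driven so hard that its leather facing is crushed (more than 35 N between wedge and bar) (contact force between wedge and bar above 35 N).
It fails at once if the bar was rammed into the slat (more than 40 N) (contact force between bar and slat above 40 N).
It fails at once if a bystander was moved by more than 30 mm (distance of any of jar, spool, bundle from where it was at the start of the episode above 0.03 m).
It also fails if it takes over 45 s, if anything falls off the work surface, if the arm or the gripper's body presses on something with over 40 N, if the wrist force passes 120 N, or if a joint passes its speed limit or range.

## Working session

There is one attempt and no reset: what is moved stays moved. The work goes in short steps, Python scripts to look and compute and a shell command to move; the robot and the scene stay as the last step left them, time stands still between calls to the robot, and variables do not carry over. Pictures are saved under pics/ and viewed, and the job is handed in when it is done.

```bash
ls; mkdir -p pics; python3 - <<'E'
from bench import telemetry, viewer
import cv2
s=telemetry.sense();print(s)
for n in ("scene","top","wrist"):
    p,d=viewer.snapshot(n);cv2.imwrite(f"pics/{n}0.png",p)
    c=viewer.camera_info(n);print(n,c)
    import numpy as np;np.savez(f"{n}0.npz",p=p,d=d,K=c["intrinsics"],D=c["distortion"],T=c["extrinsics"])
E
```

```text
pics
{'time': 0.0, 'joints': array([65.4956627 , 26.89798584, -2.78447635, 87.87317401,  1.37920991,
       65.3724489 , -4.71492294]), 'joint_vel': array([ 0.0052213 ,  0.00011477, -0.0579787 , -0.03168776, -0.0068002 ,
       -0.01778317,  0.02001011]), 'effort': array([ 1.15679868e-03, -5.10316944e+01, -4.60277300e-02, -2.37712061e+01,
        1.07376144e-02,  7.37459835e-03, -1.50575096e-05]), 'tool_pos': array([ 0.26189954, -0.62150531,  0.23025746]), 'ee_rot': array([[ 9.21522623e-01,  3.88323886e-01, -7.84411555e-04],
       [ 3.88324676e-01, -9.21520953e-01,  1.75488235e-03],
       [-4.13889505e-05, -1.92177015e-03, -9.99998153e-01]]), 'force': array([-0.32182663, -0.10897829,  0.21188503]), 'torque': array([-0.07943152,  0.02349076,  0.04870229]), 'opening': 0.08534933202652799}
scene {'intrinsics': array([[497.32922178,   0.        , 308.2184289 ],
       [  0.        , 497.32922178, 202.07458897],
       [  0.        ,   0.        ,   1.        ]]), 'distortion': array([-0.11293727,  0.        ,  0.        ,  0.        ,  0.        ]), 'extrinsics': array([[ 0.72379166,  
[... 559 characters left out ...]
    [-0.99961798, -0.01916989, -0.01991019,  0.01623716],
       [ 0.02284975, -0.16790794, -0.98553783,  1.63091688],
       [ 0.        ,  0.        ,  0.        ,  1.        ]])}
wrist {'intrinsics': array([[327.57975886,   0.        , 318.95573545],
       [  0.        , 327.57975886, 199.7654768 ],
       [  0.        ,   0.        ,   1.        ]]), 'distortion': array([0.01427459, 0.        , 0.        , 0.        , 0.        ]), 'extrinsics': array([[ 0.38913995, -0.88126029, -0.26823572,  0.32955808],
       [-0.92117802, -0.3726159 , -0.11219822, -0.59345068],
       [-0.00107306,  0.29075366, -0.95679735,  0.37214578],
       [ 0.        ,  0.        ,  0.        ,  1.        ]])}
```

View pics/scene0.png

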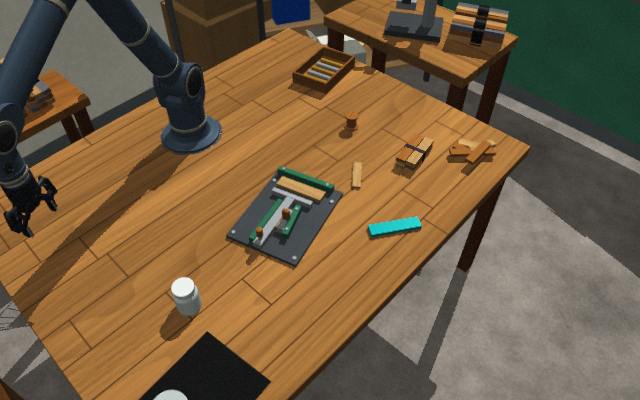

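View pics/top0.png

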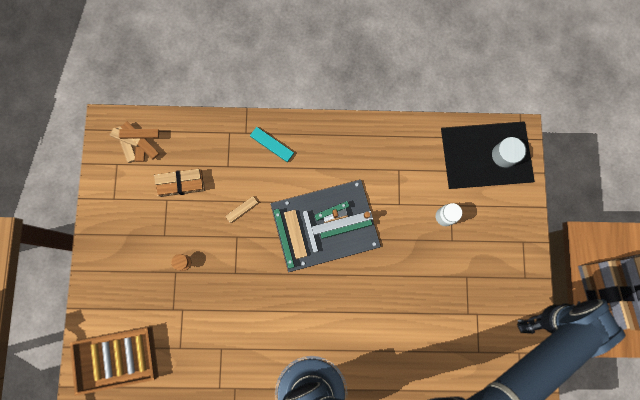

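The slat candidates in the top view are the wooden slat inside the jig at (295,234), a turquoise one at (272,144) and a small wooden one at (242,210). Ruling out turquoise and taking the larger of the rest gives the one in the jig. I'll check it in a close crop and take a rough jig pose from the bed.

```bash
cat > h.py <<'E'
import numpy as np,cv2
def ray(K,D,T,uv,z):
    uv=np.asarray(uv,float).reshape(-1,1,2)
    n=cv2.undistortPoints(uv,K,D).reshape(-1,2)
    d=np.c_[n,np.ones(len(n))]@T[:3,:3].T
    o=T[:3,3]
    return o+d*((z-o[2])/d[:,2])[:,None]
def load(f):
    a=np.load(f);return a['p'],a['d'],a['K'],a['D'],a['T']
E
python3 - <<'E'
from h import *
p,d,K,D,T=load('top0.npz')
cv2.imwrite('pics/crop0.png',cv2.resize(p[165:285,215:395],None,fx=4,fy=4,interpolation=cv2.INTER_CUBIC))
g=p.astype(int);m=((g.max(2)<85)).astype(np.uint8)*0
hsv=cv2.cvtColor(p,cv2.COLOR_BGR2HSV)
gm=cv2.inRange(hsv,(60,80,30),(88,255,255))
n,l,st,c=cv2.connectedComponentsWithStats(gm)
for i in range(1,n):
    if st[i,4]>25: print(st[i],c[i],cv2.minAreaRect(np.argwhere(l==i)[:,::-1].astype(np.float32)))
q=ray(K,D,T,[(272,203),(363,181),(381,246),(289,271)],.012);print(q)
E
```

```text
[315 201  34  20 179] [330.92178771 210.48044693] ((331.33441162109375, 210.6085205078125), (6.340506076812744, 35.84687805175781), 67.06790161132812)
[274 209  20  60 346] [283.5        238.37283237] ((283.43048095703125, 238.2801055908203), (60.414703369140625, 6.080625057220459), 75.3236083984375)
[321 220  51  19 297] [345.86531987 228.91582492] ((345.95654296875, 228.8385772705078), (5.830833435058594, 52.440372467041016), 74.93151092529297)
[[ 0.60923458  0.14026898  0.012     ]
 [ 0.69145236 -0.16719685  0.012     ]
 [ 0.47068967 -0.22743941  0.012     ]
 [ 0.38297013  0.07717515  0.012     ]]
```

View pics/crop0.png

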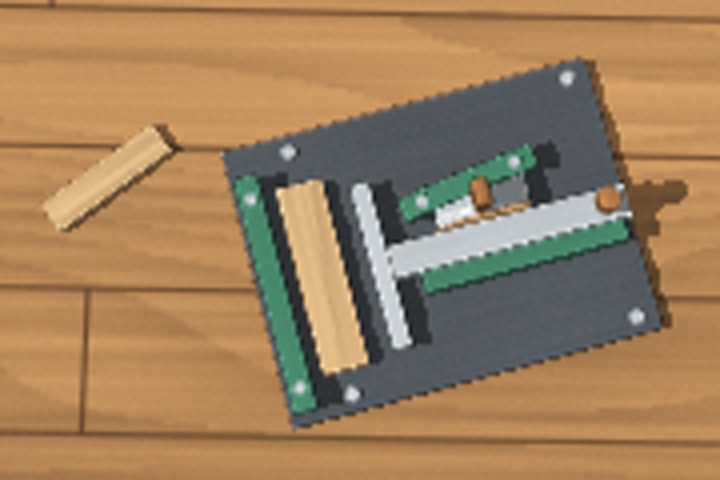

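The crop shows the slat in the jig at crop (322,277), between the T-bar crosshead (382,265) and the green fence (278,295). The knob is at (608,200) and the tab at (482,192). I'm moving the wrist camera over the jig.

```bash
python3 -m pendant '[[0.012,0.025,0.001,0,0,-0.001],[0.03,0.06,0.002,0,0,-0.004],[0.055,0.11,0.004,0,0,-0.007],[0.08,0.16,0.006,0,0,-0.01],[0.104,0.215,0.008,0,0,-0.013],[0.128,0.265,0.01,0,0,-0.016],[0.152,0.315,0.011,0,0,-0.019],[0.176,0.365,0.013,0,0,-0.022],[0.2,0.415,0.015,0,0,-0.025],[0.225,0.465,0.017,0,0,-0.028],[0.25,0.515,0.019,0,0,-0.031],[0.275,0.565,0.02,0,0,-0.034],[0.3,0.615,0.022,0,0,-0.037],[0.32,0.66,0.024,0,0,-0.039],[0.335,0.69,0.025,0,0,-0.041],[0.345,0.708,0.025,0,0,-0.041],[0.348,0.715,0.025,0,0,-0.041],[0.348,0.715,0.025,0,0,-0.041],[0.348,0.715,0.025,0,0,-0.041],[0.348,0.715,0.025,0,0,-0.041]]' 0.6 20
python3 - <<'E'
from bench import telemetry, viewer
import cv2, numpy as np
s=telemetry.sense();print(s['time'],s['tool_pos'],s['force'],s['joints'].round(1))
c=viewer.camera_info("wrist")
p,d=viewer.snapshot("wrist");cv2.imwrite("pics/wrist1.png",p)
np.savez("wrist1.npz",p=p,d=d,K=c["intrinsics"],D=c["distortion"],T=c["extrinsics"])
E
```

```text
time: 1.82
tool_pos: [0.5398, -0.0522, 0.2509]
ee_rot: [[0.965, 0.264, -0.001], [0.264, -0.965, -0.001], [-0.001, 0.001, -1.0]]
force: [0.6, 0.2, -0.3]
opening: 0.0513
1.8167 [ 0.53978473 -0.05218227  0.25094213] [ 0.62348988  0.17643537 -0.26728979] [ 17.9  14.8 -20.4 103.6   5.8  62.6 -79.2]
```

View pics/wrist1.png

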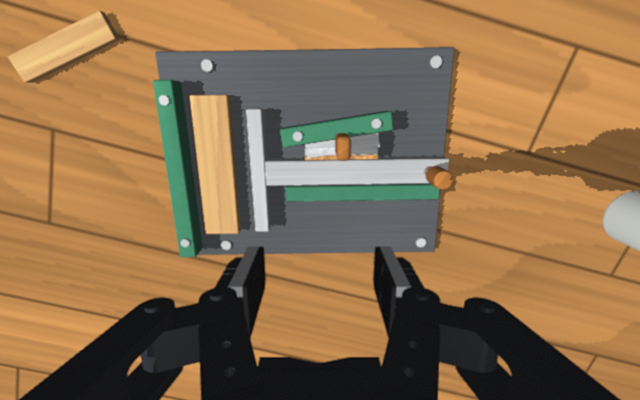

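The wrist view shows the whole jig: fence (175,168), slat (214,165), crosshead (257,170), stem, knob (440,177), tab (343,148). I'll measure these with masks.

```bash
python3 - <<'E'
from h import *
p,d,K,D,T=load('wrist1.npz')
hsv=cv2.cvtColor(p,cv2.COLOR_BGR2HSV)
roi=np.zeros(p.shape[:2],np.uint8);roi[40:262,145:465]=255
def comps(m,a=60):
    n,l,st,c=cv2.connectedComponentsWithStats(m&roi)
    return [(st[i],np.argwhere(l==i)[:,::-1].astype(np.float32)) for i in range(1,n) if st[i,4]>a]
def rect(pts,z):
    h=cv2.convexHull(pts).reshape(-1,2)
    w=ray(K,D,T,h,z)[:,:2].astype(np.float32)
    r=cv2.minAreaRect(w);return r
print('green')
for st,pts in comps(cv2.inRange(hsv,(60,60,30),(90,255,255))):
    print(st, rect(pts,.038))
print('gray bed')
b=cv2.inRange(hsv,(90,0,40),(130,110,120))
b=cv2.morphologyEx(cv2.inRange(hsv,(30,0,0),(150,255,255)),cv2.MORPH_CLOSE,np.ones((3,3)))
for st,pts in comps(b,2000): print(st,rect(pts,.012))
print('white')
for st,pts in comps(cv2.inRange(hsv,(0,0,150),(179,45,255))): print(st,rect(pts,.033))
print('wood')
for st,pts in comps(cv2.inRange(hsv,(5,90,60),(28,255,255))): print(st,rect(pts,.026),rect(pts,.058), np.median(hsv[pts[:,1].astype(int),pts[:,0].astype(int)],0))
for u,v in[(210,160),(257,170),(340,172),(440,171),(343,139),(340,120),(300,215),(355,125)]:
    n=cv2.undistortPoints(np.array([[[u,v]]],float),K,D)[0,0];w=T[:3,:3]@(np.r_[n,1]*d[v,u])+T[:3,3];print(u,v,w.round(4))
E
python3 - <<'E'
import cv2
p=cv2.imread('pics/wrist1.png');cv2.imwrite('pics/crop1.png',cv2.resize(p[90:255,240:460],None,fx=3.5,fy=3.5,interpolation=cv2.INTER_CUBIC))
E
```

```text
green
[ 154   80   48  177 4272] ((0.49338603019714355, 0.09319377690553665), (0.1969272643327713, 0.02794746309518814), 16.1572208404541)
[ 279  111  115   36 1975] ((0.5869339108467102, -0.05837571248412132), (0.02110062912106514, 0.1203014999628067), 24.087848663330078)
[ 285  184  155   18 2367] ((0.5273813605308533, -0.10617426782846451), (0.01825350522994995, 0.17326384782791138), 16.19790267944336)
gray bed
[  153    48   301   214 50108] ((0.5343713164329529, -0.03884497284889221), (0.2504810392856598, 0.3302246928215027), 16.182668685913086)
white
[430  56  12  12 116] ((0.6773771643638611, -0.13752643764019012), (0.01027197390794754, 0.011427721008658409), 15.14230728149414)
[201  59  11  13 115] ((0.6126279830932617, 0.086075060069561), (0.011434277519583702, 0.010081267915666103), 9.646671295166016)
[159  95  10  11  86] ((0.5672586560249329, 0.12311438471078873), (0.010218318551778793, 0.00925870705395937), 7.494884967803955)
[ 246  109  203  123 5658] ((0.544831395149231, -0.08576387166976929), (0.13895022869110107, 0.219496950507164), 16.141401290893555)
[371 119  10  
[... 1258 characters left out ...]
263026237, 0.08215462416410446), 16.253252029418945) ((0.5723704695701599, -0.06662838160991669), (0.025866657495498657, 0.07498162984848022), 16.253210067749023) [ 15. 163. 184.]
[264 252 111  10 976] ((0.4323101043701172, -0.0824422836303711), (0.012250538915395737, 0.13633430004119873), 15.30504035949707) ((0.4478805363178253, -0.0781116932630539), (0.011180922389030457, 0.1244308203458786), 15.305033683776855) [ 15. 149. 183.]
210 160 [0.5155 0.0678 0.0255]
257 170 [0.5199 0.0136 0.0321]
340 172 [ 0.5424 -0.0766  0.0323]
440 171 [ 0.5774 -0.1663  0.0747]
343 139 [ 0.582  -0.0652  0.0738]
340 120 [ 0.5968 -0.0603  0.0352]
300 215 [ 0.4734 -0.0468  0.0113]
355 125 [ 0.5962 -0.0769  0.0378]
```

View pics/crop1.png

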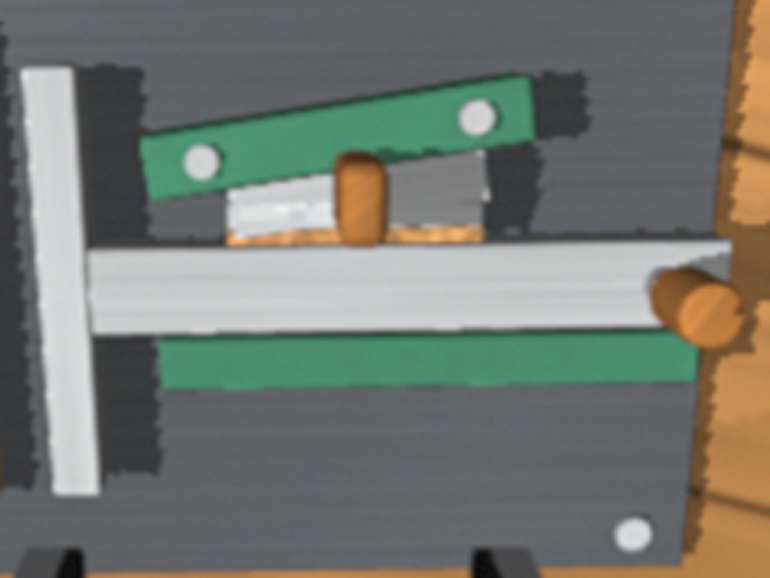

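```bash
python3 - <<'E'
from h import *
p,d,K,D,T=load('wrist1.npz')
print(ray(K,D,T,[(443.7,178.6)],.077))
hsv=cv2.cvtColor(p,cv2.COLOR_BGR2HSV)
# points from depth in the knob's and tab's top
ys,xs=np.mgrid[130:200,320:470]
n=cv2.undistortPoints(np.stack([xs.ravel(),ys.ravel()],-1).astype(float).reshape(-1,1,2),K,D).reshape(-1,2)
w=(np.c_[n,np.ones(len(n))]*d[130:200,320:470].reshape(-1,1))@T[:3,:3].T+T[:3,3]
k=w[w[:,2]>.07]
a=k[k[:,1]<-.13];b=k[k[:,1]>-.1]
for q in(a,b):
    print(len(q),q.min(0),q.max(0),q[:,2].mean(),cv2.minAreaRect(q[:,:2].astype(np.float32)), cv2.minEnclosingCircle(q[:,:2].astype(np.float32)))
# fence face: top-edge line
m=cv2.inRange(hsv,(60,60,30),(90,255,255))
ys,xs=np.nonzero(m[80:258,150:205]);ys+=80;xs+=150
n=cv2.undistortPoints(np.stack([xs,ys],-1).astype(float).reshape(-1,1,2),K,D).reshape(-1,2)
w=(np.c_[n,np.ones(len(n))]*d[ys,xs].reshape(-1,1))@T[:3,:3].T+T[:3,3]
t=w[w[:,2]>.036]; y=np.array([-.2782,.9605]);print('fence top y rel bar front', np.percentile((t[:,:2]-[.5142,.0199])@y,[1,5,50,95,99]))
E
```

```text
[[ 0.57144468 -0.17164572  0.077     ]]
319 [ 0.56055775 -0.18148542  0.07001626] [ 0.57990378 -0.16227512  0.07786944] 0.07540849347582503 ((0.5703408122062683, -0.17165714502334595), (0.01876705139875412, 0.018393591046333313), 52.00802993774414) ((0.5702307224273682, -0.171733558177948), 0.00995207205414772)
366 [ 0.56193809 -0.07664563  0.07000101] [ 0.61064308 -0.03284246  0.39250627] 0.11163697048429877 ((0.5896199345588684, -0.0573938712477684), (0.062130946666002274, 0.017852643504738808), 33.39548110961914) ((0.5875598788261414, -0.05426903814077377), 0.03159496933221817)
fence top y rel bar front [0.07154192 0.07259094 0.08086667 0.08944897 0.09037179]
```

```bash
python3 -m pendant '[[0.008,-0.03,-0.01,0,0,0.002],[0.018,-0.07,-0.04,0,0,0.005],[0.028,-0.11,-0.08,0,0,0.005],[0.038,-0.149,-0.12,0,0,0.005],[0.038,-0.149,-0.15,0,0,0.005],[0.038,-0.149,-0.16,0,0,0.005],[0.038,-0.149,-0.164,0,0,0.005],[0.038,-0.149,-0.164,0,0,0.005]]'
python3 - <<'E'
from bench import telemetry, viewer
import cv2, numpy as np
s=telemetry.sense();print(s['time'],s['tool_pos'],s['force'])
c=viewer.camera_info("wrist")
p,d=viewer.snapshot("wrist");cv2.imwrite("pics/wrist2.png",p)
np.savez("wrist2.npz",p=p,d=d,K=c["intrinsics"],D=c["distortion"],T=c["extrinsics"])
E
```

```text
time: 2.53
tool_pos: [0.5707, -0.1686, 0.1204]
ee_rot: [[0.959, 0.282, -0.0], [0.282, -0.959, 0.001], [-0.0, -0.001, -1.0]]
force: [0.0, 1.0, 0.4]
opening: 0.0511
2.5333 [ 0.57070774 -0.16859472  0.12035607] [0.02864913 0.95594961 0.37361483]
```

View pics/wrist2.png

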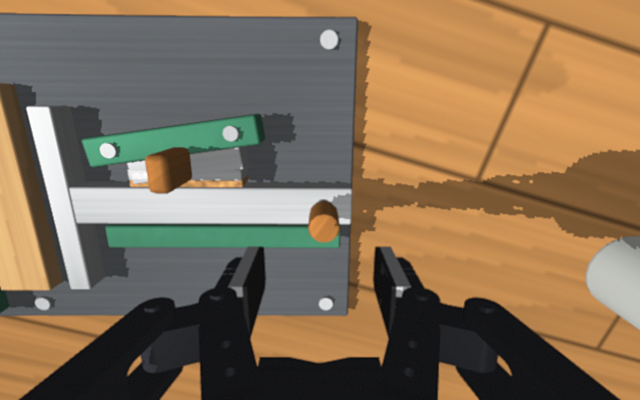

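```bash
python3 -m pendant '[[0,-0.003,-0.02,0,0,0],[0,-0.003,-0.05,0,0,0],[0,-0.003,-0.08,0,0,0],[0,-0.003,-0.095,0,0,0],[0,-0.003,-0.101,0,0,0],[0,-0.003,-0.101,0,0,0],[0,-0.003,-0.101,0,0,0]]'
python3 -m pendant '[[0,0,0,0,0,0],[0,0,0,0,0,0],[0,0,0,0,0,0],[0,0,0,0,0,0]]' 0 30
python3 - <<'E'
from bench import telemetry, viewer
import cv2, numpy as np
s=telemetry.sense();print(s['time'],s['tool_pos'],s['force'],s['opening'])
c=viewer.camera_info("wrist")
p,d=viewer.snapshot("wrist");cv2.imwrite("pics/wrist3.png",p)
np.savez("wrist3.npz",p=p,d=d,K=c["intrinsics"],D=c["distortion"],T=c["extrinsics"])
E
```

```text
time: 3.17
tool_pos: [0.5722, -0.1714, 0.0408]
ee_rot: [[0.959, 0.282, 0.003], [0.282, -0.959, -0.001], [0.002, 0.001, -1.0]]
force: [-0.1, -0.7, -0.3]
opening: 0.0512
time: 3.5
tool_pos: [0.5717, -0.1717, 0.0406]
ee_rot: [[0.96, 0.282, 0.002], [0.282, -0.96, -0.0], [0.002, 0.001, -1.0]]
force: [-1.1, 1.2, 4.9]
opening: 0.0191
3.5 [ 0.57173223 -0.1717162   0.040596  ] [-1.095       1.2245962   4.93786871] 0.0191188504623055
```

View pics/wrist3.png

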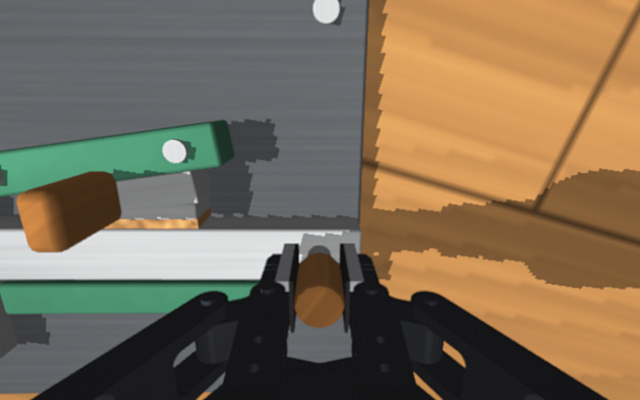

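The knob is gripped (opening 19 mm, knob between the pads at (319,290)). I'm sliding along jig +y in small steps.

```bash
python3 -m pendant '[[-0.001,0.003,0,0,0,0],[-0.002,0.006,0,0,0,0],[-0.003,0.009,0,0,0,0],[-0.0035,0.012,0,0,0,0],[-0.0044,0.015,0,0,0,0],[-0.0052,0.018,0,0,0,0],[-0.006,0.021,0,0,0,0],[-0.007,0.024,0,0,0,0],[-0.007,0.024,0,0,0,0],[-0.007,0.024,0,0,0,0]]'
python3 -m pendant '[[-0.0004,0.0012,0,0,0,0],[-0.0007,0.0024,0,0,0,0],[-0.001,0.0036,0,0,0,0],[-0.001,0.0036,0,0,0,0]]'
python3 - <<'E'
from bench import telemetry, viewer
import cv2, numpy as np
for n in ("scene","top"):
    p,d=viewer.snapshot(n);c=viewer.camera_info(n)
    np.savez(f"{n}4.npz",p=p,d=d,K=c["intrinsics"],D=c["distortion"],T=c["extrinsics"])
    q=p[150:280,220:400] if n=='top' else p[150:280,215:360]
    cv2.imwrite(f"pics/{n}4.png",cv2.resize(q,None,fx=4,fy=4,interpolation=cv2.INTER_CUBIC))
s=telemetry.sense();print(s['time'],s['tool_pos'],s['force'],s['opening'])
E
```

```text
time: 4.38
tool_pos: [0.5663, -0.1529, 0.0406]
ee_rot: [[0.96, 0.282, 0.002], [0.282, -0.96, -0.001], [0.002, 0.002, -1.0]]
force: [-0.3, -1.2, 6.7]
opening: 0.0192
time: 4.72
tool_pos: [0.5657, -0.1507, 0.0406]
ee_rot: [[0.96, 0.281, 0.003], [0.281, -0.96, -0.002], [0.002, 0.002, -1.0]]
force: [-0.2, -2.3, 6.5]
opening: 0.0189
4.8167 [ 0.56562534 -0.1506457   0.04056651] [-0.0904148  -1.76310138  6.56210345] 0.019395891367814146
```

View pics/scene4.png

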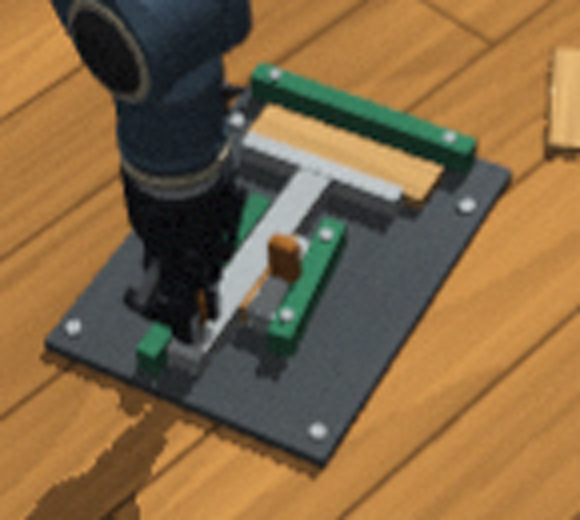

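View pics/top4.png

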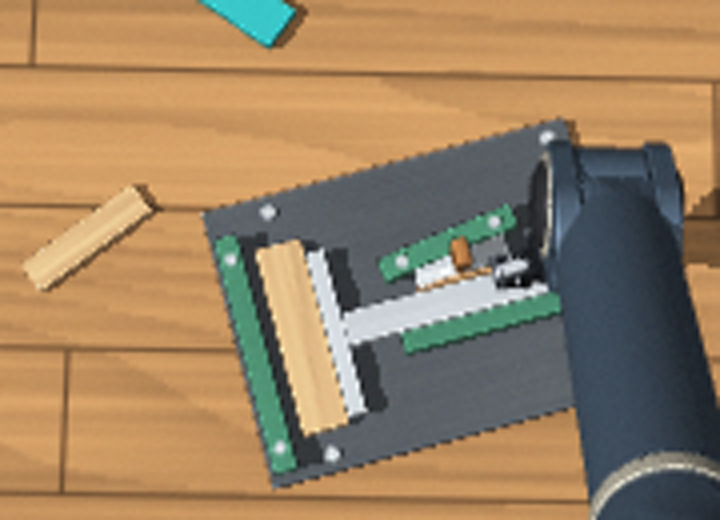

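The bar now bears on the slat, with a gap of around 10 mm left to the fence. Continuing slowly.

```bash
python3 -m pendant '[[-0.0004,0.0012,0,0,0,0],[-0.0007,0.0024,0,0,0,0],[-0.001,0.0036,0,0,0,0],[-0.0014,0.0048,0,0,0,0],[-0.0014,0.0048,0,0,0,0]]'
python3 -m pendant '[[-0.0004,0.0012,0,0,0,0],[-0.0007,0.0024,0,0,0,0],[-0.0007,0.0024,0,0,0,0]]'
python3 -m pendant '[[-0.0004,0.0012,0,0,0,0],[-0.0004,0.0012,0,0,0,0],[-0.0004,0.0012,0,0,0,0]]'
```

```text
time: 5.23
tool_pos: [0.5646, -0.147, 0.0406]
ee_rot: [[0.96, 0.281, 0.003], [0.281, -0.96, -0.002], [0.002, 0.003, -1.0]]
force: [0.5, -2.6, 5.8]
opening: 0.0192
time: 5.48
tool_pos: [0.5641, -0.1451, 0.0406]
ee_rot: [[0.96, 0.281, 0.003], [0.281, -0.96, -0.002], [0.002, 0.003, -1.0]]
force: [-0.5, -1.9, 6.5]
opening: 0.0196
time: 5.73
tool_pos: [0.5638, -0.1442, 0.0406]
ee_rot: [[0.96, 0.281, 0.003], [0.281, -0.96, -0.002], [0.002, 0.003, -1.0]]
force: [1.1, -2.2, 6.4]
opening: 0.0191
```

```bash
python3 -m pendant '[[-0.0004,0.0012,0,0,0,0],[-0.0004,0.0012,0,0,0,0],[-0.0004,0.0012,0,0,0,0]]'
python3 -m pendant '[[-0.0004,0.0012,0,0,0,0],[-0.0004,0.0012,0,0,0,0],[-0.0004,0.0012,0,0,0,0]]'
python3 - <<'E'
from bench import telemetry, viewer
import cv2, numpy as np
for n in ("top",):
    p,d=viewer.snapshot(n);c=viewer.camera_info(n)
    np.savez(f"{n}5.npz",p=p,d=d,K=c["intrinsics"],D=c["distortion"],T=c["extrinsics"])
    q=p[190:290,260:370]
    cv2.imwrite(f"pics/{n}5.png",cv2.resize(q,None,fx=6,fy=6,interpolation=cv2.INTER_CUBIC))
s=telemetry.sense();print(s['time'],s['tool_pos'],s['force'],s['opening'])
E
```

```text
time: 5.98
tool_pos: [0.5635, -0.1432, 0.0406]
ee_rot: [[0.96, 0.281, 0.003], [0.281, -0.96, -0.002], [0.002, 0.003, -1.0]]
force: [0.5, -2.1, 5.9]
opening: 0.0193
time: 6.23
tool_pos: [0.5632, -0.1422, 0.0406]
ee_rot: [[0.96, 0.281, 0.003], [0.281, -0.96, -0.002], [0.003, 0.003, -1.0]]
force: [0.6, -2.5, 6.1]
opening: 0.019
6.2833 [ 0.56321504 -0.14223574  0.04057166] [ 0.19957294 -2.94184718  6.16130893] 0.019184740360371905
```

View pics/top5.png

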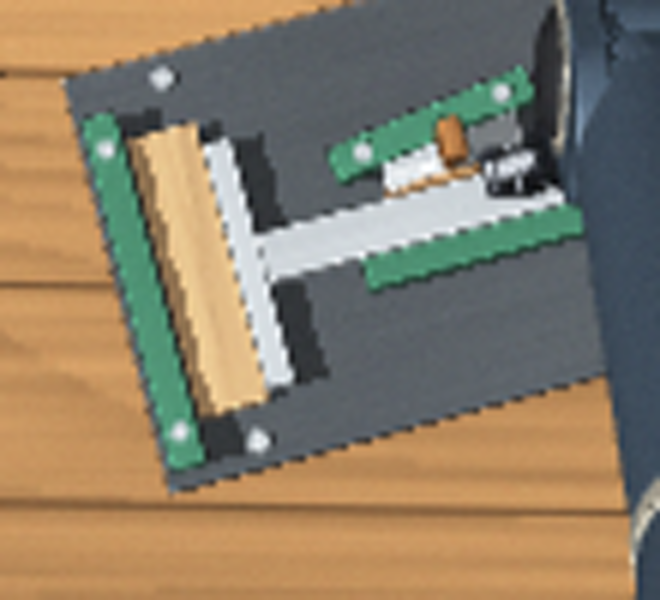

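There is still a narrow gap at the fence (crop 150–200, y 130–410). Continuing.

```bash
python3 -m pendant '[[-0.0004,0.0012,0,0,0,0],[-0.0007,0.0024,0,0,0,0],[-0.0007,0.0024,0,0,0,0]]'
python3 -m pendant '[[-0.0004,0.0012,0,0,0,0],[-0.0004,0.0012,0,0,0,0],[-0.0004,0.0012,0,0,0,0]]'
python3 -m pendant '[[-0.0004,0.0012,0,0,0,0],[-0.0004,0.0012,0,0,0,0],[-0.0004,0.0012,0,0,0,0]]'
```

```text
time: 6.53
tool_pos: [0.5628, -0.1407, 0.0406]
ee_rot: [[0.96, 0.281, 0.003], [0.281, -0.96, -0.002], [0.003, 0.003, -1.0]]
force: [1.3, -3.2, 5.9]
opening: 0.0191
time: 6.78
tool_pos: [0.5628, -0.1407, 0.0406]
ee_rot: [[0.96, 0.28, 0.004], [0.28, -0.96, -0.003], [0.003, 0.004, -1.0]]
force: [1.7, -4.8, 4.4]
opening: 0.0193
time: 7.03
tool_pos: [0.5628, -0.1407, 0.0406]
ee_rot: [[0.96, 0.28, 0.005], [0.28, -0.96, -0.004], [0.004, 0.006, -1.0]]
force: [1.4, -7.2, 3.4]
opening: 0.019
```

```bash
python3 -m pendant '[[-0.0004,0.0012,0,0,0,0],[-0.0007,0.0024,0,0,0,0],[-0.0007,0.0024,0,0,0,0],[-0.0007,0.0024,0,0,0,0]]'
python3 - <<'E'
from bench import telemetry, viewer
import cv2, numpy as np
for n in ("top","scene"):
    p,d=viewer.snapshot(n);c=viewer.camera_info(n)
    np.savez(f"{n}6.npz",p=p,d=d,K=c["intrinsics"],D=c["distortion"],T=c["extrinsics"])
    q=p[190:290,260:370] if n=='top' else p[160:215,260:350]
    cv2.imwrite(f"pics/{n}6.png",cv2.resize(q,None,fx=6,fy=6,interpolation=cv2.INTER_CUBIC))
s=telemetry.sense();print(s['time'],s['tool_pos'],s['force'],s['opening'])
E
```

```text
time: 7.37
tool_pos: [0.5628, -0.1407, 0.0407]
ee_rot: [[0.96, 0.279, 0.007], [0.279, -0.96, -0.006], [0.005, 0.008, -1.0]]
force: [5.6, -10.2, 1.6]
opening: 0.0189
7.4667 [ 0.56281559 -0.1407152   0.040669  ] [  4.92657287 -11.22767406   1.62721296] 0.018805132904481152
```

View pics/top6.png

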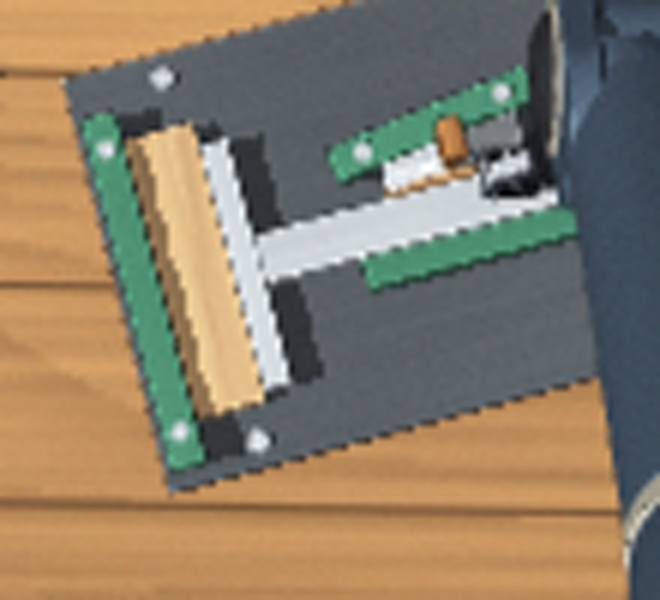

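View pics/scene6.png

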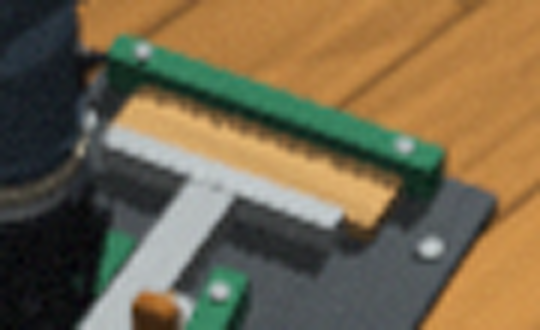

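The slat is home: the tool stopped at constant position while the force rose to 12 N, and both views show the slat square on the fence. The even brown band is the fence's shadow. I'm relaxing the push, opening and lifting.

```bash
python3 -m pendant '[[0.0006,-0.002,0,0,0,0],[0.0012,-0.004,0,0,0,0],[0.0012,-0.004,0,0,0,0]]'
python3 -m pendant '[[0,0,0,0,0,0],[0,0,0,0,0,0],[0,0,0,0,0,0],[0,0,0,0,0,0]]' 0.5
python3 -m pendant '[[0,0,0.02,0,0,0],[0,0,0.05,0,0,0],[0,0,0.08,0,0,0],[0,0,0.11,0,0,0],[0,0,0.13,0,0,0],[0,0,0.14,0,0,0],[0,0,0.14,0,0,0]]' 0
python3 - <<'E'
from bench import telemetry, viewer
import cv2, numpy as np
s=telemetry.sense();print(s['time'],s['tool_pos'],s['force'])
c=viewer.camera_info("wrist")
p,d=viewer.snapshot("wrist");cv2.imwrite("pics/wrist7.png",p)
np.savez("wrist7.npz",p=p,d=d,K=c["intrinsics"],D=c["distortion"],T=c["extrinsics"])
E
```

```text
time: 7.72
tool_pos: [0.5628, -0.1407, 0.0406]
ee_rot: [[0.96, 0.28, 0.004], [0.28, -0.96, -0.003], [0.003, 0.004, -1.0]]
force: [2.0, -5.0, 6.0]
opening: 0.0187
time: 8.05
tool_pos: [0.5606, -0.1376, 0.0389]
ee_rot: [[0.959, 0.283, -0.001], [0.283, -0.959, 0.001], [-0.001, -0.001, -1.0]]
force: [-0.1, -0.4, 0.2]
opening: 0.0426
time: 8.63
tool_pos: [0.5621, -0.1382, 0.153]
ee_rot: [[0.959, 0.282, 0.003], [0.282, -0.959, -0.001], [0.003, 0.002, -1.0]]
force: [-0.7, -0.9, 0.1]
opening: 0.0
8.6333 [ 0.56207544 -0.13819237  0.15296244] [-0.69982239 -0.90975732  0.08955678]
```

View pics/wrist7.png

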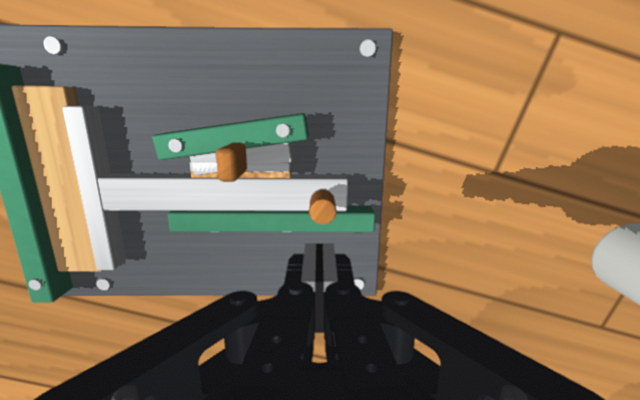

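The wrist view shows the slat (55,180) square against the fence (20,180), with the bar touching it. The tab is at (230,162) and the knob at (322,208). Next I'm measuring the tab.

```bash
python3 - <<'E'
from h import *
p,d,K,D,T=load('wrist7.npz')
hsv=cv2.cvtColor(p,cv2.COLOR_BGR2HSV)
x=np.array([.9605,.2782]);y=np.array([-.2782,.9605])
def cloud(u0,u1,v0,v1):
    ys,xs=np.mgrid[v0:v1,u0:u1]
    n=cv2.undistortPoints(np.stack([xs.ravel(),ys.ravel()],-1).astype(float).reshape(-1,1,2),K,D).reshape(-1,2)
    return (np.c_[n,np.ones(len(n))]*d[v0:v1,u0:u1].reshape(-1,1))@T[:3,:3].T+T[:3,3]
for nm,b in(('tab',(205,255,135,190)),('knob',(300,345,180,230))):
    w=cloud(*b);q=w[(w[:,2]>.06)&(w[:,2]<.08)];print(nm,len(q),q[:,2].max(),cv2.minAreaRect(q[:,:2].astype(np.float32)))
    print(' x',np.percentile(q[:,:2]@x,[1,50,99]),' y',np.percentile(q[:,:2]@y,[1,50,99]))
# faces in jig y
w=cloud(0,45,70,300);q=w[(w[:,2]>.036)&(w[:,2]<.042)];print('fence front',np.percentile(q[:,:2]@y,[1,50,99]))
m=cv2.inRange(hsv,(8,60,60),(25,255,255))
w=cloud(60,118,105,270);q=w[(w[:,2]>.0305)&(w[:,2]<.036)];print('crosshead y',np.percentile(q[:,:2]@y,[2,50,98]))
s=w=cloud(10,100,85,272);q=w[(w[:,2]>.023)&(w[:,2]<.029)];print('slat',np.percentile(q[:,:2]@y,[2,50,98]),cv2.minAreaRect(q[:,:2].astype(np.float32)))
w=cloud(100,320,120,178);q=w[(w[:,2]>.0335)&(w[:,2]<.042)];print('ramp+wedge z',np.percentile(q[:,2],[5,50,95]))
E
```

```text
tab 781 0.0758839261199139 ((0.5737927556037903, -0.0683414563536644), (0.023892659693956375, 0.01422761008143425), 16.60175132751465)
 x [0.52062066 0.53320711 0.54390308]  y [-0.23220929 -0.22711692 -0.21878177]
knob 683 0.07787432811750711 ((0.561461329460144, -0.14093753695487976), (0.019081158563494682, 0.019379429519176483), 30.4041748046875)
 x [0.49139985 0.5021962  0.50959983]  y [-0.30091334 -0.29165071 -0.28244952]
fence front [-0.05263164 -0.04423817 -0.03330108]
crosshead y [-0.1211102  -0.10226974 -0.09296896]
slat [-0.10801714 -0.06918545 -0.05146915] ((0.5058384537696838, 0.06389277428388596), (0.16063496470451355, 0.05912473797798157), 15.590690612792969)
ramp+wedge z [0.03378138 0.03663955 0.03941582]
```

The fence face, slat and crosshead agree with home: slat front on the fence, bar face about 40–41 mm behind it. Next I'm placing the closed fingers behind the tab, level with it at z≈0.047.

```bash
python3 -m pendant '[[0.01,0.018,0,0,0,0],[0.02,0.036,0,0,0,0],[0.027,0.0485,0,0,0,0],[0.027,0.0485,-0.01,0,0,0],[0.027,0.0485,-0.04,0,0,0],[0.027,0.0485,-0.07,0,0,0],[0.027,0.0485,-0.1,0,0,0],[0.027,0.0485,-0.12,0,0,0],[0.027,0.0485,-0.129,0,0,0],[0.027,0.0485,-0.129,0,0,0],[0.027,0.0485,-0.129,0,0,0]]'
python3 - <<'E'
from bench import telemetry, viewer
import cv2, numpy as np
s=telemetry.sense();print(s['time'],s['tool_pos'],s['force'])
p,d=viewer.snapshot("wrist");cv2.imwrite("pics/wrist8.png",p)
p,d=viewer.snapshot("scene");cv2.imwrite("pics/scene8.png",cv2.resize(p[150:280,215:360],None,fx=4,fy=4,interpolation=cv2.INTER_CUBIC))
for i in range(4):
  viewer.snapshot("top");print(telemetry.sense()['force'])
E
```

```text
time: 9.6
tool_pos: [0.5824, -0.0999, 0.0477]
ee_rot: [[0.96, 0.282, -0.001], [0.282, -0.96, -0.0], [-0.001, -0.0, -1.0]]
force: [0.8, -0.6, 0.3]
opening: 0.0002
9.6 [ 0.58243299 -0.09989445  0.04771979] [ 0.77055338 -0.63666391  0.31517153]
[-0.69638566  0.42475397  0.03396671]
[ 0.11759813  0.11272559 -0.27758769]
[ 0.1575845  -0.056911   -1.15305031]
[-0.60208596 -0.20646707  0.77383167]
```

View pics/wrist8.png

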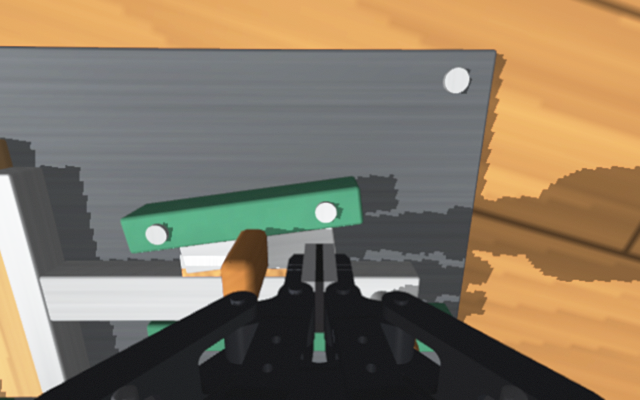

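View pics/scene8.png

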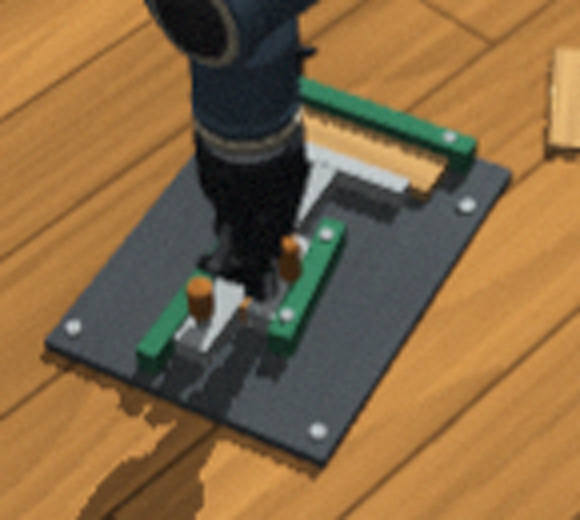

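```bash
python3 -m pendant '[[-0.001,0.0023,0,0,0,0],[-0.002,0.0046,0,0,0,0],[-0.003,0.0068,0,0,0,0],[-0.004,0.0091,0,0,0,0],[-0.005,0.0114,0,0,0,0],[-0.006,0.0137,0,0,0,0],[-0.006,0.0137,0,0,0,0]]'
python3 -m pendant '[[-0.0005,0.0011,0,0,0,0],[-0.001,0.0023,0,0,0,0],[-0.001,0.0023,0,0,0,0]]'
python3 -m pendant '[[-0.0005,0.0011,0,0,0,0],[-0.001,0.0023,0,0,0,0],[-0.001,0.0023,0,0,0,0]]'
```

```text
time: 10.48
tool_pos: [0.5778, -0.0882, 0.0481]
ee_rot: [[0.959, 0.282, -0.0], [0.282, -0.959, -0.0], [-0.0, 0.0, -1.0]]
force: [-0.3, 0.4, 0.4]
opening: -0.0
time: 10.73
tool_pos: [0.5772, -0.087, 0.0482]
ee_rot: [[0.96, 0.282, 0.0], [0.282, -0.96, -0.0], [0.0, 0.001, -1.0]]
force: [0.3, -0.7, -1.3]
opening: -0.0002
time: 10.98
tool_pos: [0.5762, -0.0849, 0.0481]
ee_rot: [[0.959, 0.282, -0.0], [0.282, -0.959, -0.0], [-0.0, 0.0, -1.0]]
force: [0.6, -1.2, 0.1]
opening: -0.0
```

```bash
for i in 1; do :; done
python3 -m pendant '[[-0.0005,0.0011,0,0,0,0],[-0.001,0.0023,0,0,0,0],[-0.001,0.0023,0,0,0,0]]'
python3 -m pendant '[[-0.0005,0.0011,0,0,0,0],[-0.001,0.0023,0,0,0,0],[-0.001,0.0023,0,0,0,0]]'
python3 -m pendant '[[-0.0005,0.0011,0,0,0,0],[-0.001,0.0023,0,0,0,0],[-0.001,0.0023,0,0,0,0]]'
```

```text
time: 11.23
tool_pos: [0.5753, -0.0828, 0.0481]
ee_rot: [[0.959, 0.282, -0.0], [0.282, -0.959, 0.0], [-0.0, -0.0, -1.0]]
force: [-0.3, -0.9, 0.2]
opening: 0.0
time: 11.48
tool_pos: [0.5749, -0.0819, 0.0482]
ee_rot: [[0.96, 0.282, 0.001], [0.282, -0.96, -0.001], [0.0, 0.001, -1.0]]
force: [1.9, -3.6, -1.1]
opening: -0.0003
time: 11.73
tool_pos: [0.5748, -0.0816, 0.0483]
ee_rot: [[0.96, 0.281, 0.002], [0.281, -0.96, -0.002], [0.001, 0.003, -1.0]]
force: [2.9, -7.0, -2.8]
opening: -0.0002
```

```bash
python3 -m pendant '[[-0.0003,0.0006,0,0,0,0],[-0.0005,0.0011,0,0,0,0],[-0.0005,0.0011,0,0,0,0],[-0.0005,0.0011,0,0,0,0]]'
python3 - <<'E'
from bench import telemetry, viewer
import cv2, numpy as np
F=[]
p,d=viewer.snapshot("wrist");F.append(telemetry.sense()['force']);cv2.imwrite("pics/wrist9.png",p)
p,d=viewer.snapshot("scene");F.append(telemetry.sense()['force']);cv2.imwrite("pics/scene9.png",cv2.resize(p[150:280,215:360],None,fx=4,fy=4,interpolation=cv2.INTER_CUBIC))
p,d=viewer.snapshot("top");F.append(telemetry.sense()['force']);
F=np.array(F);print(F.round(1),F[:,:2]@[.411,-.912])
E
```

```text
time: 12.07
tool_pos: [0.5748, -0.0816, 0.0483]
ee_rot: [[0.96, 0.28, 0.003], [0.28, -0.96, -0.003], [0.002, 0.004, -1.0]]
force: [3.2, -6.6, -2.8]
opening: 0.0001
[[ 4.5 -8.3 -3.6]
 [ 4.7 -7.4 -3.5]
 [ 4.3 -7.4 -3. ]] [9.40733979 8.69162887 8.53442824]
```

View pics/scene9.png

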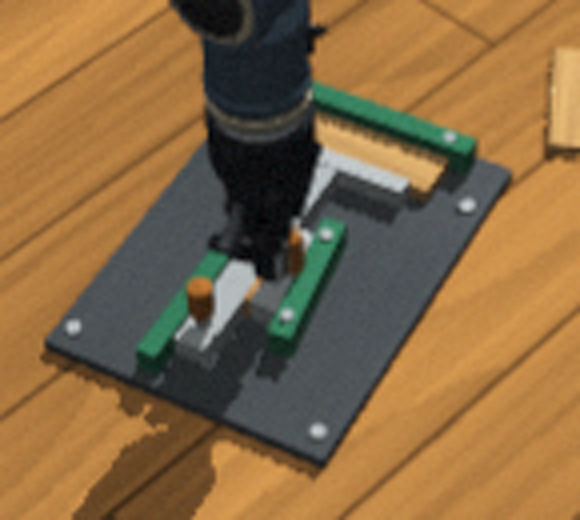

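View pics/wrist9.png

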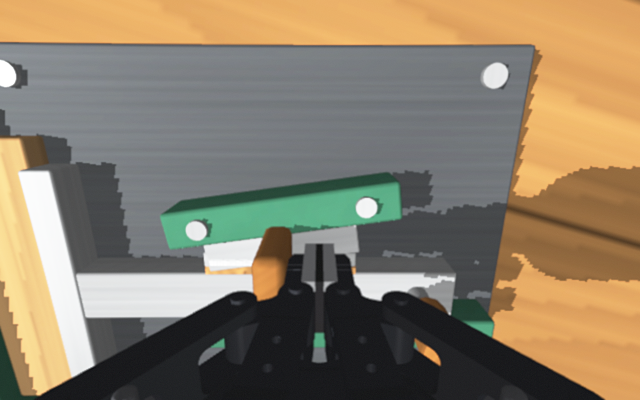

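The wedge has moved roughly 10 mm along the ramp and has stopped at about 9 N, so it's jammed. Pushing on to 12 N.

```bash
python3 -m pendant '[[-0.0003,0.0006,0,0,0,0],[-0.0005,0.0011,0,0,0,0],[-0.0005,0.0011,0,0,0,0],[-0.0005,0.0011,0,0,0,0]]'
python3 - <<'E'
from bench import telemetry, viewer
import numpy as np
F=[]
for i in range(5):
  viewer.snapshot("top");s=telemetry.sense();F.append(s['force'])
F=np.array(F);print(s['time'],s['tool_pos'],F.round(1).tolist(),F[:,:2]@[.411,-.912])
E
```

```text
time: 12.55
tool_pos: [0.5747, -0.0814, 0.0483]
ee_rot: [[0.96, 0.279, 0.004], [0.279, -0.96, -0.004], [0.002, 0.005, -1.0]]
force: [4.7, -9.0, -4.2]
opening: 0.0001
12.8 [ 0.57474032 -0.08139403  0.04828801] [[4.8, -9.3, -3.6], [5.3, -9.9, -4.2], [4.6, -9.2, -3.8], [5.9, -8.7, -4.6], [4.8, -9.3, -4.7]] [10.41586622 11.15374233 10.27088452 10.34726767 10.40612472]
```

```bash
python3 -m pendant '[[-0.0003,0.0006,0,0,0,0],[-0.0006,0.0013,0,0,0,0],[-0.0006,0.0013,0,0,0,0],[-0.0006,0.0013,0,0,0,0]]'
python3 - <<'E'
from bench import telemetry, viewer
import numpy as np
F=[]
for i in range(6):
  viewer.snapshot("top");s=telemetry.sense();F.append(s['force'])
F=np.array(F);print(s['time'],s['tool_pos'],F.mean(0),F[:,:2]@[.411,-.912])
E
```

```text
time: 13.13
tool_pos: [0.5746, -0.0812, 0.0483]
ee_rot: [[0.96, 0.279, 0.004], [0.279, -0.96, -0.005], [0.003, 0.006, -1.0]]
force: [6.4, -10.7, -4.7]
opening: 0.0003
13.4333 [ 0.57465357 -0.08116496  0.04832432] [  5.8385037  -10.46936048  -5.33498876] [12.1034237  11.73249286 12.2971481  11.95926972 11.79949999 11.7942563 ]
```

```bash
python3 -m pendant '[[-0.0003,0.0006,0,0,0,0],[-0.0003,0.0006,0,0,0,0],[-0.0003,0.0006,0,0,0,0],[-0.0003,0.0006,0,0,0,0]]'
python3 -m pendant '[[0.001,-0.0023,0,0,0,0],[0.002,-0.0046,0,0,0,0],[0.004,-0.0092,0,0,0,0],[0.007,-0.016,0,0,0,0],[0.01,-0.023,0,0,0,0],[0.01,-0.023,0.01,0,0,0],[0.01,-0.023,0.04,0,0,0],[0.01,-0.023,0.08,0,0,0],[0.01,-0.023,0.12,0,0,0],[0.01,-0.03,0.15,0,0,0],[0.01,-0.04,0.17,0,0,0],[0.01,-0.05,0.18,0,0,0],[0.01,-0.05,0.18,0,0,0],[0.01,-0.05,0.18,0,0,0]]'
python3 - <<'E'
from bench import telemetry, viewer
import cv2, numpy as np
s=telemetry.sense();print(s['time'],s['tool_pos'],s['force'])
c=viewer.camera_info("wrist")
p,d=viewer.snapshot("wrist");cv2.imwrite("pics/wrist10.png",p)
np.savez("wrist10.npz",p=p,d=d,K=c["intrinsics"],D=c["distortion"],T=c["extrinsics"])
p,d=viewer.snapshot("scene");cv2.imwrite("pics/scene10.png",p)
E
python3 - <<'E'
from h import *
p,d,K,D,T=load('wrist10.npz')
y=np.array([-.2782,.9605])
ys,xs=np.mgrid[0:400,0:640]
n=cv2.undistortPoints(np.stack([xs.ravel(),ys.ravel()],-1).astype(float).reshape(-1,1,2),K,D).reshape(-1,2)
w=(np.c_[n,np.ones(len(n))]*d.reshape(-1,1))@T[:3,:3].T+T[:3,3]
q=w[(w[:,2]>.065)&(w[:,2]<.08)]
for c in((.5708,-.0600),(.5615,-.1409)):
    a=q[np.hypot(*(q[:,:2]-c).T)<.025];print(len(a),cv2.minAreaRect(a[:,:2].astype(np.float32)))
E
```

```text
time: 13.77
tool_pos: [0.5746, -0.0812, 0.0483]
ee_rot: [[0.96, 0.279, 0.005], [0.279, -0.96, -0.005], [0.003, 0.006, -1.0]]
force: [5.8, -10.0, -5.8]
opening: -0.0001
time: 14.93
tool_pos: [0.5799, -0.1165, 0.1918]
ee_rot: [[0.96, 0.281, -0.001], [0.281, -0.96, 0.0], [-0.001, -0.0, -1.0]]
force: [0.4, -0.3, -1.2]
opening: 0.0001
14.9333 [ 0.57985313 -0.11648647  0.19179618] [ 0.43375489 -0.33786999 -1.23265938]
493 ((0.5705457329750061, -0.061077915132045746), (0.02386626973748207, 0.014048891142010689), 16.47190284729004)
460 ((0.5617974996566772, -0.14062738418579102), (0.01853897236287594, 0.019211415201425552), 51.04181671142578)
```

View pics/wrist10.png

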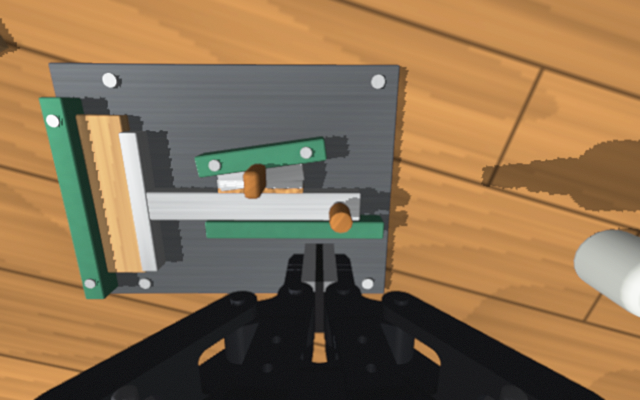

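View pics/scene10.png

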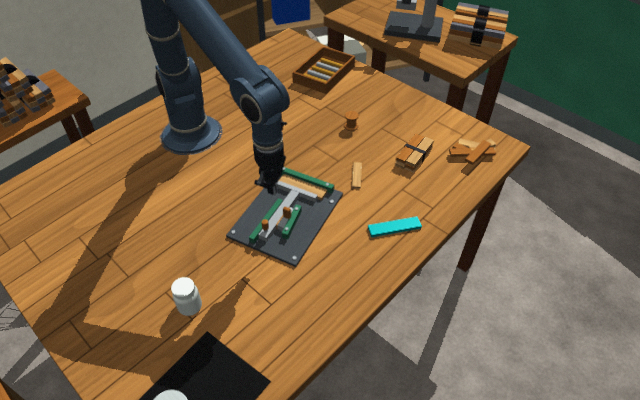

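The slat sits square against the fence, the bar is on it, and the wedge stayed put. The robot is clear and the bystanders haven't moved. Handing in.

```bash
python3 -c "
from bench import job; print(job.hand_in())"
```

```text
the job is handed in; nothing more can be done
None
```

The job is handed in at about 15 s of robot time. The last checks show the slat home and the wedge jammed, but the hand-in gave no verdict.

- **Bar and slat:** I slid the bar by its knob about 32 mm. It stopped against the slat and fence while my push rose to 11–12 N (limit 40 N). Depth then put the slat's front on the fence face and the bar's face 40–41 mm behind it. Home is 40 mm.
- **Wedge:** I pushed the tab from behind with closed fingers along the ramp. It slid about 8 mm, and I stopped at a measured 12 N or so along the ramp. After I backed off, the tab was still where I left it and the knob had moved less than 0.5 mm.
- **Surroundings:** the robot is clear of everything. By eye, the jar, spool and bundle had not moved.

Two things I could not confirm:
- **Force on the facing:** the wedge's contact force on the bar can't be measured. I judged it from the push alone, and 5–6 N of vertical force on the fingers makes that a little less certain.
- **Slat angle:** a depth-fitted rectangle gave the slat 0.6° (0.01 rad) off the jig. Its width came out at 59 mm instead of 40, so it had picked up other points. I judged squareness mainly from the pictures and the steady contact.

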